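# Key the round platen onto its printing jig

### The arm

A 6-joint arm with a two-finger parallel gripper is mounted at the origin on a cart in front of the work surface, level with it; the furniture and walls round the work are solid. World frame = base frame: x ahead of the robot, y to its left, z up, the work surface at z = 0. Lengths are in m, angles in rad, forces in N, time in s.
With the tool pointing down it reaches from about 0.3 to 0.825 m from the base axis. Payload 5.4 kg.
Tool frame: the origin (TCP) lies between the finger pads; the fingertips stand 22 mm ahead of it and the grasp point (between the pads) lies 3 mm ahead of it; z points along the fingers, y is the line along which they close (so a half turn about z gives the same grasp; the last joint's range is limited). The gripper opens to 92 mm and grips with 3 to 60 N. Pads are 20 mm wide; open, the fingers measure 128 mm over their backs; the gripper's body (75 mm by 189 mm) begins 69 mm behind the grasp point.
Start: joints at [0.993, 0.158, 1.597, -0, 1.386, -0.21], TCP at [0.207, 0.537, 0.237] pointing down, gripper open.
Joint ranges: [-2.91, 2.91], [-0.94, 2.29], [0.18, 2.7], [-1.29, 4.43], [0.17, 2.64], [-3, 3]. Speed limits (rad/s): [2.57, 2.57, 3.14, 3.14, 3.14, 3.14].

### API

Orientations are given as [roll, pitch, yaw] about the fixed x, y, z axes, in that order (R = Rz(yaw) Ry(pitch) Rx(roll)).
In Python, from cell import robot gives the robot as it stands. The module is installed in compiled form; this text tells all that it offers. Calls block until the motion is done:
- robot.reach(position, orientation): joint-space move of the TCP to a pose.
- robot.move_straight(position, max_speed=0.15, rot=None): straight line of the TCP; rot=None keeps the orientation; max_speed is the mean speed in m/s.
- robot.move_j(angles): joint-space move.
- robot.grip(opening, newtons=None): finger opening in m; newtons is the grip in N (None keeps the last); returns when the fingers have stopped.
- robot.pause(seconds).
- robot.inverse_kinematics(position, orientation): joint angles nearest the present ones, or None.
- robot.read_state(): the state.
- robot.camera(name): name is "scene" or "top" or "wrist"; returns a dict with "image" (400x640x3 uint8, red, green, blue), "z_map" (400x640 float32, m along the optical axis (not along the pixel's ray), 0 where there is no reading), "intrinsics" (3x3 intrinsics, pixels), "R" (3x3) and "t" (3): a world point X has camera coordinates R X + t. Camera axes: x right, y down, z forward; pixel columns grow to the right and rows downward; lengths in m; the calibration is good to about 2 mm. A picture is of the moment at which its call begins.
A pose or a line that the arm cannot do raises robot.MotionError and nothing moves.
- robot.finish_job(): hands the job in; it is judged then, once.
The state is a dict: "time_s": time; "q": joint angles; "qd": joint speeds; "effort": joint torques, N m; "position": TCP position; "orientation": TCP orientation; "ft_force": force on the tool from outside, world axes, zero at the start; "wrist_torque": the same for the moment, N m; "finger_gap": finger opening in m; "grip_force": force on a finger pad.
Only numpy, scipy, OpenCV 4.12 (cv2) and the standard library are available. Lean on these libraries where they do the work, as an engineer would, in place of code of your own. Each camera call takes 0.05 s, during which the arm holds its last target. There are 200 camera calls.

### The job

The round plywood platen of the small printing jig stands raised and loose on its spindle, with its notch off the locating key. With a closed fingertip or the outside of the fingers, push it round until the notch in its rim is over the key, then press it down until it is fully home, level and flush with the key, and take the hand away. Do not lift or tip the platen, and leave the other things on the bench where they are.

Things in the scene. Friction and masses are not known exactly. Their poses are not given: they have to be found in the camera images.
- jig: printing jig, fixed to the bench: round dark base 190 mm in diameter, 10 mm high, with one nose out to 124 mm from the axis, which carries the key. Origin: centre of its underside, on the vertical spindle axis (20 mm spindle, hidden in the platen's hub). Its +x axis points along the locating key. A raised ring (90 mm outside, top 20 mm above the bench) is the platen's seat.
- jig_key (a point): top of the jig's bright metal locating key, 66 mm from the spindle axis. The key is an upright radial bar 10 mm wide, from 60 to 96 mm from the axis, its top 28 mm above the bench and tapered to 4 mm wide over the last 4.5 mm. At its outer end it is held by a bright block, 26 mm wide and also 28 mm high, on the nose of the base (96 to 120 mm from the axis), which stays in view outside the platen's rim.
- platen: loose round plywood platen, 150 mm wide, 8 mm thick, about 0.3 kg, with a metal hub and two upright posts. Origin: centre of the plate's underside; x points through the notch, z up. Underside 30 mm above the bench at the start (on a collar, 2 mm clear of the key, turning freely either way, staying where it is left) and 20 mm when home, its upper face then level with the key's top.
- platen_notch (a point): middle of the notch in the platen's rim, 66 mm from the hub axis, half-way through the plate (4 mm above the underside). The notch is 16 mm wide, parallel-sided, open at the rim, and goes in to 57 mm from the axis. With the platen home it lies round the key.
- platen_hub_top (a point): centre of the flat top of the hub, 40 mm wide, 18 mm above the platen's upper face: 56 mm above the bench at the start, 46 mm when home. Press here: a stiff friction collar below resists, so that about 5 N and 10 mm of travel are needed, and it stays down when let go. With the notch off the key it sinks 2 mm, then leans on the key (up to 4 degrees) and jams about 3 mm short.
- platen_post_left (a point): centre of the top of the upright post on the platen's +y side (90 degrees anticlockwise from the notch, seen from above): 12 mm thick, 20 mm tall above the platen's upper face, 54 mm from the hub axis. At the start its top is 58 mm above the bench.
- platen_post_right (a point): centre of the top of the same kind of post on the platen's -y side, 90 degrees clockwise from the notch.
- jar: small lidded ink jar, 47 mm wide and 42 mm high, standing close beside the jig; bystander. Origin: centre of its underside.
- clamp: spring clamp lying flat, 47 x 104 x 16 mm, close beside the jig; bystander. Origin: centre of its underside.
- scissors: scissors lying flat, 87 x 199 x 9 mm; bystander. Origin: centre of its underside.
- squeegee: hand squeegee lying flat, 118 x 200 x 25 mm; bystander. Origin: centre of its underside.
- brush: flat paint brush, 31 x 177 x 12 mm; bystander. Origin: centre of its underside.
Things that resemble listed ones, but are neither listed nor needed, are in the scene too. What is shaped like the platen but pink is not meant.

How it is judged:
By the outcome, as a careful person would: the job done as asked, in the order asked, and still so for the second after the job is handed in, with the robot touching nothing.
It also fails if it takes over 48 s, if anything falls off the work surface, if the arm or the gripper's body presses on something with over 40 N, if the wrist force passes 120 N, or if a joint passes its speed limit or range.

## Working session

There is one attempt and no reset: what is moved stays moved. The work goes in short steps, each a Python script; the robot and the scene stay as the last script left them, time stands still between calls to the robot, and variables do not carry over. Pictures are saved under pics/ and viewed, at most 10 in all, crops included, and the job is handed in when it is done.

```bash
mkdir -p pics; cat > h.py <<'E'
import numpy as np, cv2
from cell import robot
def snap(cam,name,crop=None,scale=1):
    c=robot.camera(cam); np.savez(f'pics/{name}.npz',**c)
    im=c['image'][:,:,::-1]
    if crop: im=im[crop[1]:crop[3],crop[0]:crop[2]]
    cv2.imwrite(f'pics/{name}.png',cv2.resize(im,None,fx=scale,fy=scale,interpolation=cv2.INTER_CUBIC)); return c
def load(name): return dict(np.load(f'pics/{name}.npz'))
def at_z(c,u,v,z):
    R,t=c['R'],c['t']; d=R.T@np.linalg.solve(c['intrinsics'],[u,v,1]); o=-R.T@t
    return o+d*(z-o[2])/d[2]
def at_d(c,u,v):
    d=c['z_map'][int(round(v)),int(round(u))]
    return c['R'].T@(np.linalg.solve(c['intrinsics'],[u,v,1])*d-c['t'])
E
python3 - <<'E'
from h import *
snap('top','top1',scale=1.25); snap('scene','sc1',scale=1.25)
s=robot.read_state();print(s['time_s'],s['position'],s['orientation'],s['ft_force'])
E
```

```text
0.1 [0.20646955 0.53608947 0.23573171] [-3.13995715e+00 -3.02788376e-04  2.77384929e+00] [-0.43287028  0.04961642 -0.07136819]
```

View pics/top1.png

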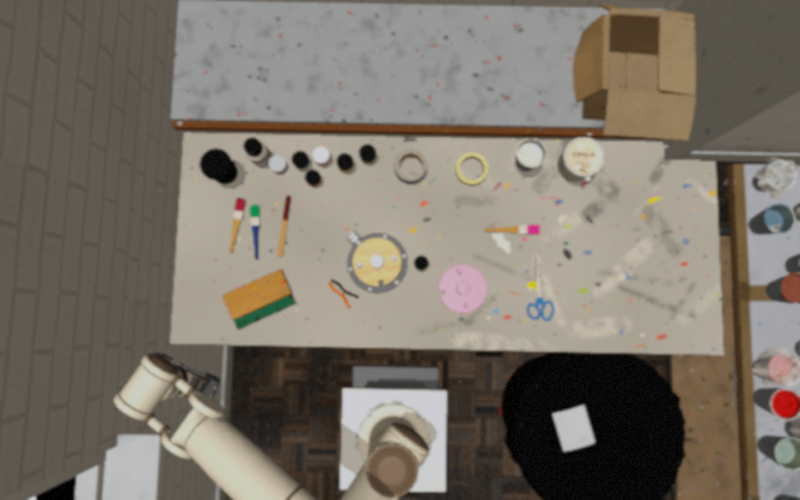

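View pics/sc1.png

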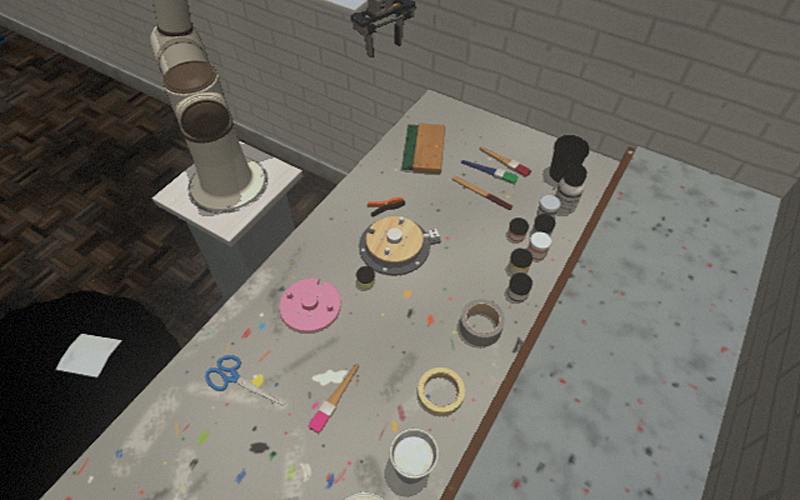

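The wooden platen is at scaled top pixel (377,262), with the key block at about (353,238). Its lookalike is the pink one at (463,288). I choose the plywood platen on the dark base with the bright block and check it in an enlarged crop.

```bash
python3 - <<'E'
from h import *
c=load('top1');im=c['image'][:,:,::-1]
a=cv2.resize(im[175:250,262:350],None,fx=8,fy=8,interpolation=cv2.INTER_CUBIC); cv2.imwrite('pics/crop1.png',a)
for z,u,v in[(.056,377,262),(.028,353,238),(.042,421,263)]: print(at_z(c,u/1.25,v/1.25,z),at_d(c,u/1.25,v/1.25))
E
```

```text
[0.53457143 0.05936702 0.056     ] [0.53455019 0.05935838 0.05622512]
[0.61063656 0.13703504 0.028     ] [0.61073639 0.13709466 0.02725832]
[ 0.53566623 -0.07536461  0.042     ] [ 0.53608052 -0.0755245   0.03760243]
```

View pics/crop1.png

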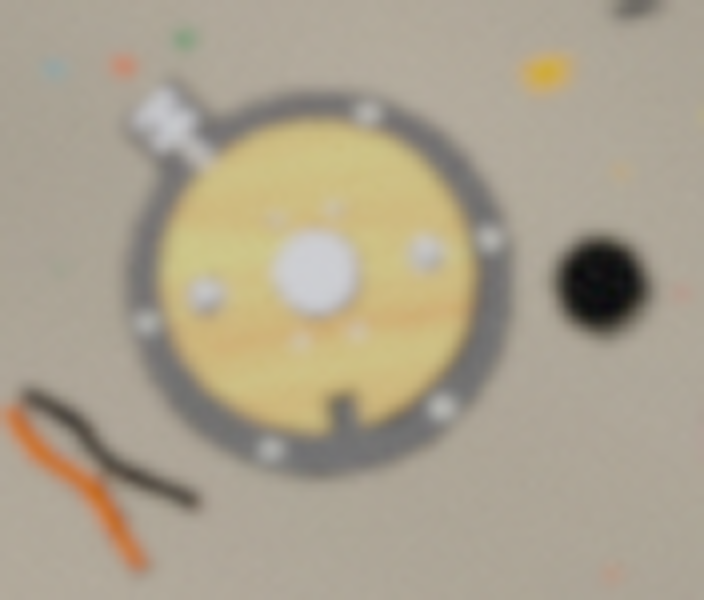

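The crop confirms plywood on the dark base. Crop pixels: hub (316,271), notch (343,408), posts (206,294) and (427,252), key block (165,120). A clockwise turn of about 146° is needed. Next: close the gripper, hover, refine with the wrist camera, and check IK along the arc.

```bash
python3 - <<'E'
from h import *
c=load('top1')
P=lambda u,v,z: at_z(c,262+(u+.5)/8-.5,175+(v+.5)/8-.5,z)[:2]
hub=P(316,271,.056);n=P(343,408,.038);a=P(206,294,.058);b=P(427,252,.058);k=P(165,120,.028);k2=P(205,155,.028)
ang=lambda p:np.degrees(np.arctan2(*(p-hub)[::-1]))
for q in(hub,n,a,b,k,k2):print(q,np.linalg.norm(q-hub),ang(q))
print((a+b)/2)
# IK along arc, tool y radial
for off in(0,np.pi):
  for ph in np.radians([125,90,45,0,-45]):
    yaw=ph+np.pi/2+off
    yaw=(yaw+np.pi)%(2*np.pi)-np.pi
    q=robot.inverse_kinematics([hub[0]+.054*np.cos(ph),hub[1]+.054*np.sin(ph),.066],[np.pi,0,yaw])
    print(off,np.degrees(ph),None if q is None else np.round(q,2))
robot.grip(0)
robot.reach([hub[0]-.06,hub[1]+.0,.30],[np.pi,0,np.pi])
snap('wrist','w1',scale=1.25);print(robot.read_state()['time_s'],robot.read_state()['finger_gap'])
E
```

```text
[0.53897941 0.06152934] 0.0 0.0
[0.4750247  0.04761944] 0.06544990455661184 -167.7294961042366
[0.52668667 0.11351191] 0.05341627978100037 103.30478516707791
[0.54899533 0.00880213] 0.05367007655925825 -79.24438853794007
[0.61390666 0.13796064] 0.10703194203905564 45.56932925712187
[0.59715786 0.11800869] 0.08108421629179423 44.15100233185451
[0.537841   0.06115702]
0 125.00000000000001 [-0.03  0.22  1.89  0.    1.03 -2.21]
0 90.0 [-0.01  0.3   1.8   0.    1.05 -1.58]
0 45.0 [-0.04  0.37  1.7   0.    1.07 -0.82]
0 0.0 [-0.1   0.4   1.67 -0.    1.08 -0.1 ]
0 -45.0 [-0.17  0.36  1.72 -0.    1.06  0.62]
3.141592653589793 125.00000000000001 [-0.03  0.22  1.89 -0.    1.03  0.93]
3.141592653589793 90.0 [-0.01  0.3   1.8  -0.    1.05  1.56]
3.141592653589793 45.0 [-0.04  0.37  1.7  -0.    1.07  2.32]
3.141592653589793 0.0 None
3.141592653589793 -45.0 [-0.17  0.36  1.72  0.    1.06 -2.52]
3.4833 0.00046938991590109446
```

View pics/w1.png

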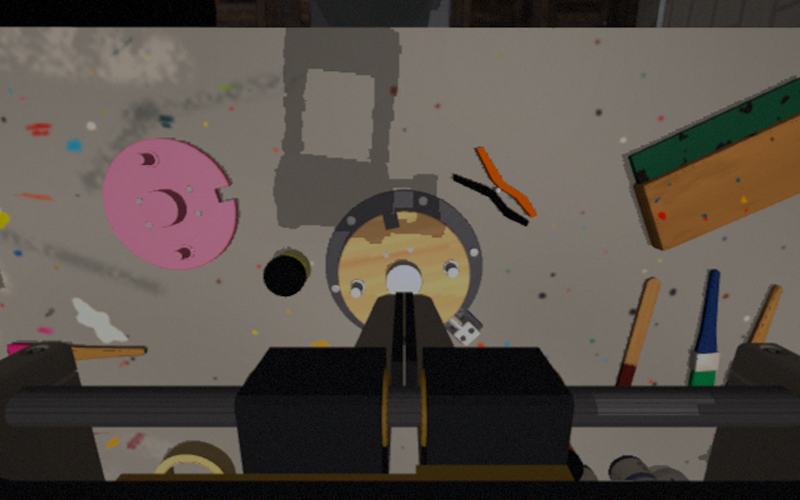

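The wrist view (1.25x pixels) shows hub (405,280), posts (357,289) and (452,269), notch (391,219) and key block (463,327). I locate these, then push the post at 103° round clockwise, stopping about 12° short.

```bash
cat >> h.py <<'E'
def pose(hub,ph,r,z):
    p=np.radians(ph); yaw=(p+np.pi/2+np.pi)%(2*np.pi)-np.pi
    return [hub[0]+r*np.cos(p),hub[1]+r*np.sin(p),z],[np.pi,0,yaw]
def arc(hub,p0,p1,r=.054,z=.066,n=12,speed=.06):
    for ph in np.linspace(p0,p1,n+1)[1:]:
        p,o=pose(hub,ph,r,z); robot.move_straight(p,speed,o)
        f=robot.read_state()['ft_force']
        if np.linalg.norm(f)>15: print('force',ph,f); break
    print('arc at',ph,np.round(f,1),robot.read_state()['time_s'])
E
python3 - <<'E'
from h import *
c=load('w1')
P=lambda u,v,z: at_z(c,(u+.5)/1.25-.5,(v+.5)/1.25-.5,z)[:2]
hub=P(405,280,.056);a=P(452,269,.058);b=P(357,289,.058);n=P(391,219,.038);k=P(463,327,.028)
ang=lambda p:np.degrees(np.arctan2(*(p-hub)[::-1]))
for q in(hub,a,b,n,k):print(q,np.linalg.norm(q-hub),ang(q))
print((a+b)/2)
hub=np.mean([hub,(a+b)/2,[.539,.0615],[.5378,.0612]],axis=0);print(hub)
np.save('hub.npy',hub)
p,o=pose(hub,130,.054,.12);robot.reach(p,o)
p,o=pose(hub,130,.054,.066);robot.move_straight(p,.1)
s=robot.read_state();print(s['time_s'],s['position'],s['ft_force'])
arc(hub,130,115,n=2)
arc(hub,115,-15,n=13)
snap('top','top2')
im=load('top2')['image'][:,:,::-1]
cv2.imwrite('pics/crop2.png',cv2.resize(im[175:250,262:350],None,fx=8,fy=8,interpolation=cv2.INTER_CUBIC))
E
```

```text
[0.5367246  0.06396331] 0.0 0.0
[0.5236348  0.11428332] 0.051994677825640656 104.58125564865121
[0.54637654 0.01182258] 0.05302655302613869 -79.51250983001157
[0.47293497 0.04869993] 0.06559030244307844 -166.5434494348378
[0.60547213 0.1339743 ] 0.09812115852853308 45.52169332239103
[0.53500567 0.06305295]
[0.53713257 0.06242906]
4.95 [0.50313664 0.10370967 0.06679056] [ 0.38556765 -0.168127   -0.46262935]
arc at 115.0 [-0.6 -0.   0.6] 5.5167
arc at -15.0 [-0.1  0.5  0.9] 9.7417
```

View pics/crop2.png

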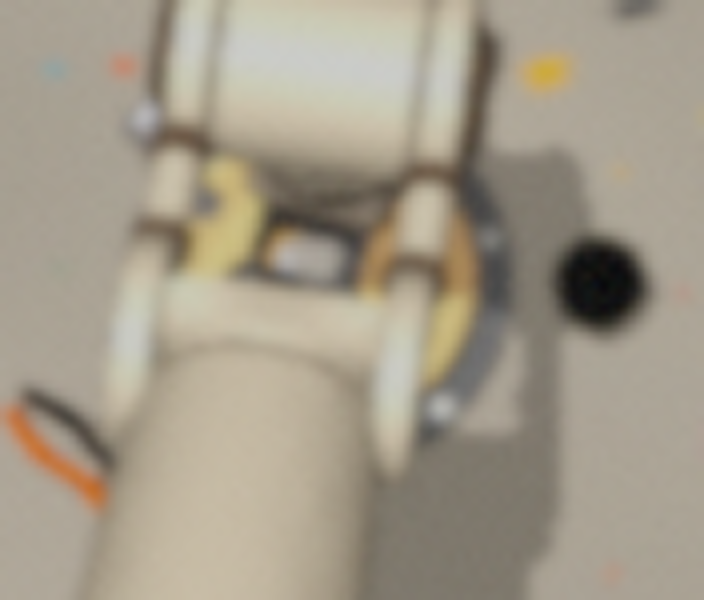

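The arm hides most of the platen, but the notch shows at about (205,200), slightly short of the key as planned. I back off and look with the wrist camera from the key side.

```bash
python3 - <<'E'
from h import *
hub=np.load('hub.npy')
arc(hub,-15,-9,n=1)
p,_=pose(hub,-9,.054,.12);robot.move_straight(p,.2)
p,_=pose(hub,45,.02,.25);robot.reach(p,[np.pi,0,np.radians(45)])
c=snap('wrist','w2',scale=1.25);print(robot.read_state()['time_s'])
R,t=c['R'],c['t'];x=R@[*hub,.04]+t;print(c['intrinsics']@x/x[2])
E
```

```text
arc at -9.0 [-0.5 -0.4 -0. ] 10.05
11.1917
[323.89560679 203.12317486   1.        ]
```

View pics/w2.png

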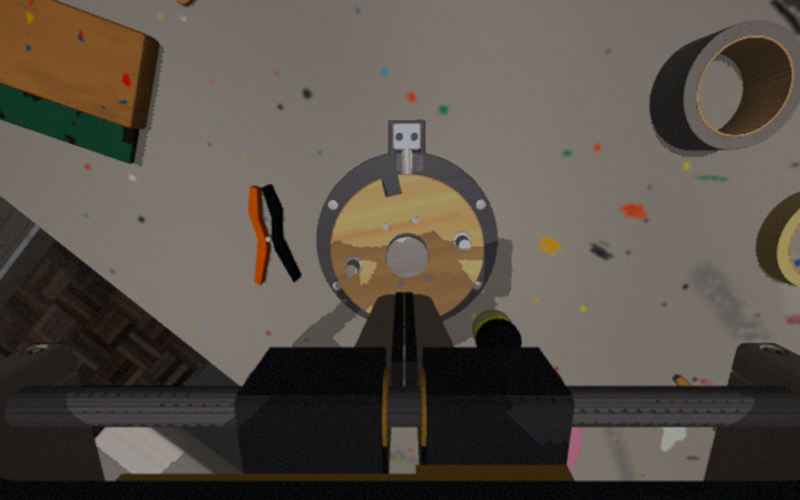

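The hub is at (407,256), the notch at (391,186), the key bar at (407,160), and the posts at about (352,268) and (463,240). About 12° remains. I enlarge for precision.

```bash
python3 - <<'E'
from h import *
im=load('w2')['image'][:,:,::-1]
cv2.imwrite('pics/crop3.png',cv2.resize(im[90:240,250:400],None,fx=4,fy=4,interpolation=cv2.INTER_CUBIC))
E
```

```text
(no output)
```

View pics/crop3.png

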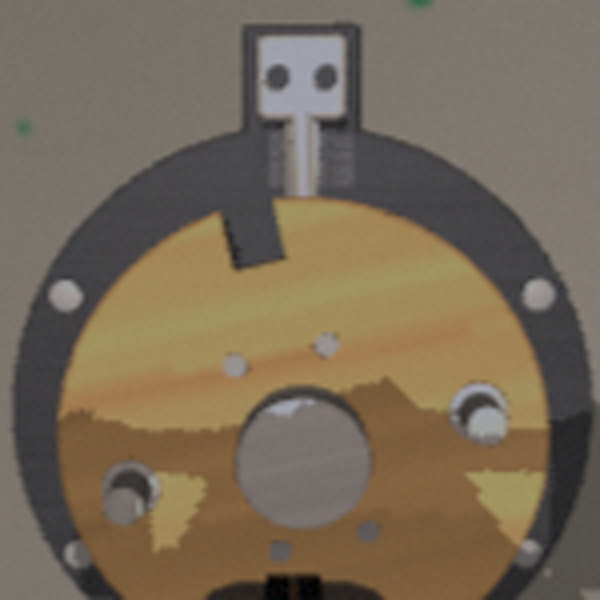

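Enlarged crop: hub top (304,461), post tops (125,502) and (489,420), notch middle (254,234), key bar and block on u≈302 (holes at 277 and 326, y 76).

```bash
cat > m.py <<'E'
from h import *
def meas(name,pts,crop,f):
    c=load(name)
    return {k:at_z(c,crop[0]+(u+.5)/f-.5,crop[1]+(v+.5)/f-.5,z)[:2] for k,(u,v,z) in pts.items()}
E
python3 - <<'E'
from m import *
m=meas('w2',dict(hub=(304,461,.056),pl=(125,502,.058),pr=(489,420,.058),notch=(254,234,.038),nr=(249,206,.038),ni=(260,263,.038),key=(302,76,.028),bar=(302,155,.028),s1=(66,295,.01),s2=(539,295,.01)),(250,90),4)
h=m['hub'];A=lambda d:np.degrees(np.arctan2(d[1],d[0]))
for k,v in m.items(): print(k,v,np.linalg.norm(v-h),A(v-h))
print('post axis',A(m['pl']-m['pr'])-90,'mid',(m['pl']+m['pr'])/2)
print('key dir from perp of screws',A(m['s1']-m['s2'])-90)
E
```

```text
hub [0.54003144 0.06249671] 0.0 0.0
pl [0.49487673 0.09078884] 0.053285951062824556 147.93039238799568
pr [0.58626735 0.03430812] 0.054151225460143795 -31.369354914290987
notch [0.57441425 0.11761086] 0.06495957756499732 58.0421397816856
nr [0.57905522 0.12421428] 0.073019953565127 57.69499563734127
ni [0.56971903 0.11051947] 0.05645828641032821 58.27571606325386
key [0.61539119 0.13907719] 0.10744143578433904 45.46032044152024
bar [0.59983395 0.12340862] 0.08536158746898717 45.526551460398906
s1 [0.516403   0.14544883] 0.08625171358775699 105.89930156155508
s2 [0.62256248 0.03974085] 0.08561075042938224 -15.414853646628652
post axis 58.2833386093225 mid [0.54057204 0.06254848]
key dir from perp of screws 45.122098950638446
```

Notch at 58.2°, key at 45.4°, so another −12.8° is needed. The contact offset was 15.8°. I finish the push and check.

```bash
python3 - <<'E'
from h import *
hub=np.array([.5402,.0625]);np.save('hub.npy',hub)
p,o=pose(hub,-7,.0513,.12);robot.reach(p,o)
robot.move_straight(pose(hub,-7,.0513,.066)[0],.15)
arc(hub,-7,-28.8,r=.0513,n=4,speed=.03)
robot.pause(.2)
arc(hub,-28.8,-22,r=.0513,n=1)
robot.move_straight(pose(hub,-22,.0513,.12)[0],.2)
p,_=pose(hub,45,.02,.25);robot.reach(p,[np.pi,0,np.radians(45)])
snap('wrist','w3',(250,90,400,240),4);print(robot.read_state()['time_s'])
E
```

```text
arc at -28.8 [0.2 0.1 0.9] 13.6667
arc at -22.0 [ 0.6 -1.   0.1] 14.1333
15.2083
```

View pics/w3.png

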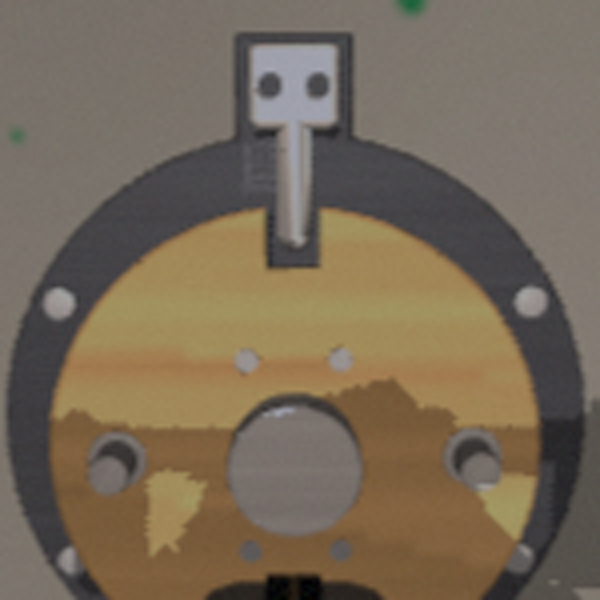

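The notch spans u 266 to 320 (middle 293), and the key bar at about 294 is centred in it: aligned. Now press on the hub.

```bash
python3 - <<'E'
from m import *
m=meas('w3',dict(hub=(295,471,.056),pl=(110,474,.058),pr=(482,470,.058)),(250,90),4);print(m)
h=np.load('hub.npy')
robot.move_straight([*h,.10],.15)
robot.move_straight([*h,.081],.08)
for z in np.arange(.079,.0625,-.001):
    robot.move_straight([*h,z],.02)
    s=robot.read_state();f=s['ft_force'];print(round(z,4),round(s['position'][2],4),np.round(f,1))
    if f[2]>22: break
print(s['time_s'])
robot.move_straight([*h,.10],.1)
p,_=pose(h,45,.02,.25);robot.reach(p,[np.pi,0,np.radians(45)])
c=snap('wrist','w4',(250,90,400,240),4)
def Z(u,v): return at_d(c,250+u/4,90+v/4)[2]
for q in[(295,471),(295,440),(200,380),(390,380),(100,400),(490,400),(250,300),(340,300),(295,76),(295,150)]:print(q,round(Z(*q),4))
print(robot.read_state()['time_s'])
E
```

```text
{'hub': array([0.53922435, 0.06223617]), 'pl': array([0.50113859, 0.0997016 ]), 'pr': array([0.57801192, 0.0247855 ])}
0.079 0.0791 [-0.2 -0.4 -0.1]
0.078 0.0783 [0.8 0.4 0.6]
0.077 0.0775 [-0.3 -0.9  4.6]
0.076 0.0762 [-0.1  0.7  4.4]
0.075 0.0751 [ 2.1 -0.4  3.9]
0.074 0.074 [ 1.5 -0.4  3.7]
0.073 0.073 [2.2 0.  3.6]
0.072 0.0721 [ 2.8 -0.6  3.5]
0.071 0.071 [ 2.1 -0.2  4.5]
0.07 0.0701 [ 3.9 -0.   4. ]
0.069 0.0691 [ 3.1 -0.   3.9]
0.068 0.0684 [ 1.5 -0.8  6.4]
0.067 0.0683 [-0.5 -0.4 12.3]
0.066 0.0683 [-4.6  0.4 20.5]
0.065 0.0683 [-7.8  0.7 28.1]
20.5
(295, 471) 0.0449
(295, 440) 0.0463
(200, 380) 0.0286
(390, 380) 0.0275
(100, 400) 0.0273
(490, 400) 0.0287
(250, 300) 0.0281
(340, 300) 0.0273
(295, 76) 0.0276
(295, 150) 0.0266
21.7083
```

View pics/w4.png

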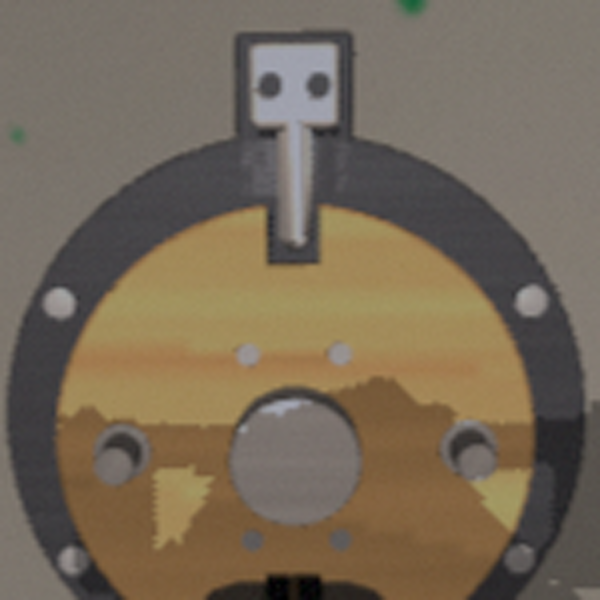

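The platen is level at about 28 mm, flush with the key block, with the hub at about 46 mm and the key (u≈294) centred in the notch. The hand is clear.

```bash
python3 -c "
from cell import robot
print(robot.finish_job())"
```

```text
the job is handed in; nothing more can be done
None
```

The platen was turned about 146° clockwise until its notch was over the key, then pressed fully home, level and flush with the key; the hand is clear and the job was handed in at about 22 s.

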